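Snap a guide roller into its sprung carrier

TASK

Take the guide roller from its V rest and lay it across the open mouths of the two forks of the metal carrier, so that it rests on the sprung jaw, and let go of it there. Then press it down past the jaw until both axle ends sit fully home at the bottom of the forks and the jaw has snapped shut over them. Leave the pen, the gauge and the multimeter alone.

Things in the scene. Friction and masses are not known exactly. Their poses are not given: they have to be found in the camera images.
- roller: Loose wire-guide roller: grey plastic barrel, diameter 32 and length 84 mm, on a steel axle of diameter 14 and overall length 170 mm. About 0.22 kg. Origin: on the axis at mid length; its y axis is the roller's axis (both ends alike; it may be turned any way about it). At the start the axle lies in the V rest, axis 36 mm above the bench.
- v_rest: Black plastic rest fixed to the bench: plate 60 (x) x 150 (y) x 8 mm with two V blocks 10 mm thick at y = -58 and +58 mm that carry the axle; tops of the Vs about 43 mm above the bench. Origin: centre of its underside; y axis along the roller.
- carrier: Aluminium carrier fixed to the bench: plate 86 (x) x 176 (y) x 8 mm, two upright forks 8 mm thick at y = -54, +54 mm. Slots 17 mm wide at x = 0, floor z = 33 mm, 45 degree flared lips z = 67 to 82 mm. The dark steel jaw arms stand at |y| = 60 to 70 mm, noses over the slots from the +x side. Nothing between the forks above z = 25 mm. Origin: centre of underside; y is the axis of the seated roller.
- seat (a point): Point on the carrier where the roller's origin is when the axle is fully home: 40 mm above the bench, midway between the forks. Axes as the carrier. The roller has 8 mm of play to either side along y.
- mouth (a point): Point on the carrier, 62 mm above the bench (22 mm above the seat): about where the roller's origin is when its axle is in the slots and rests on the noses of the shut jaw.
- jaw (a joint): Sprung hinged jaw of the carrier (two arms on one pin, moving as one). 0 rad = shut, noses over the slots; grows as it is forced outwards to the carrier's +x, at most 0.6; the axle passes at about 0.25 rad, then the spring shuts it again. Pressing the roller past it at mid length takes roughly 10 N.
- jaw_nose (a point): Point on the jaw at the level of the nose tips, midway between the arms.
- pen: Loose marker pen, 135 mm long, 17 mm thick, a bystander. Origin: centre of its underside; it lies along its y axis.
- gauge: Loose grey pin gauge, 83 x 30 x 12 mm, a bystander. Origin: centre of its underside.
- meter: Loose hand multimeter, 144 x 71 x 42 mm, a bystander. Origin: centre of its underside.

How it is judged:
By the outcome, as a careful person would: the job done as asked, in the order asked, and still so for the second after the job is handed in, with the robot touching nothing.
It also fails if it takes over 45 s, if anything falls off the work surface, if the arm or the gripper's body presses on something with over 40 N, if the wrist force passes 120 N, or if a joint passes its speed limit or range.

ROBOT

A 6-joint arm with a two-finger parallel gripper is mounted at the origin on a cart in front of the work surface, level with it; the furniture and walls round the work are solid. World frame = base frame: x ahead of the robot, y to its left, z up, the work surface at z = 0. Lengths are in mm, angles in rad, forces in N, time in s.
With the tool pointing down it reaches from about 350 to 875 mm from the base axis. Payload 4.2 kg.
Tool frame: the origin (TCP) lies midway between the tips of the shut fingers; the grasp point (between the pads) lies 19 mm behind it (arm.tcp_to_grasp is the distance from the TCP to the grasp point, in mm); z points along the fingers, y is the line along which they close (so a half turn about z gives the same grasp; the last joint's range is limited). The gripper opens to 85 mm and grips with 20 to 120 N. Pads are 22 mm wide; open, the fingers measure 114 mm over their backs; the gripper's body (76 mm by 85 mm) begins 54 mm behind the grasp point. The pads swing forward as they close: fully open they stand 13 mm farther back than shut.
Start: joints at [-0.874, 0.385, 0.008, 0, -1.194, -0.259], TCP at [264.979, -566.026, 193.212] pointing down, gripper open.
Joint ranges: [-3.14, 3.14], [-1.21, 2.06], [-1.07, 1.41], [-3.16, 2.05], [-2.99, -0.16], [-3.1, 3.1]. Speed limits (rad/s): [2.79, 2.79, 3.14, 3.14, 3.14, 3.14].

INTERFACE

Orientations are given as a unit quaternion [x, y, z, w].
In Python, from bench import arm, get_image gives the robot as it stands.
- The arm moves only by the tool drive_tool, never from a script. Its argument "deltas" is a list of rows, each a list of 2 entries, a list of its own where there are three numbers: the shift along the tool's x, y, z in cm, then the turn, a rotation vector about the tool's x, y, z in degrees. In form: [[[x, y, z], [ax, ay, az]], ...]. A call has 1 to 12 rows; each row shifts and turns the commanded pose from where the row before left it, along the tool's axes as they then stand; what a row does not reach is not made up. A row lasts 1/10 s, in which the tool goes at most 50 mm and 8.59 degrees, less where a joint would pass 70% of its speed; a pose out of reach is approached as far as the arm can. A call with a gripper value outside its range is refused whole. "claw" is the finger opening in cm, from 0 to 8.54, set as the call begins (left out, the last holds). The fingers move at their own pace and stop on an object; the grip force is fixed at half the most. Time passes only in rows, so rows that do not move let the fingers close. It gives the time, the measured TCP pose, the force, the opening and the grip force at its end, in the units of the state.
- arm.read_state(): the state, without advancing time (a new reading comes with each control period).
- get_image(name): name is "scene" or "top" or "wrist"; returns a dict with "img" (420x560x3 uint8, red, green, blue), "fx", "fy", "cx", "cy" (pixels), "eye" and "orientation" of the camera in the world; the wrist camera has in their place "mount" (4x4, takes a point from camera to tool coordinates, whose origin is the TCP and whose axes are the flange's). Camera axes: x right, y down, z forward; pixel columns grow to the right and rows downward; lengths in mm; the calibration is good to about 2 mm. A picture is of the moment at which its call begins: read the wrist's pose just before it. There is no depth.
- arm.job_done(): hands the job in; it is judged then, once.
The state is a dict: "clock": time; "joints": joint angles; "joint_vel": joint speeds; "joint_efforts": joint torques, N m; "position": TCP position; "ee_rot": TCP orientation; "contact_force": force on the tool from outside, world axes, zero at the start; "wrist_torque": the same for the moment, N m; "gripper_width": finger opening in mm; "grasp_force": force on a finger pad.
Only numpy, scipy, OpenCV 4.12 (cv2) and the standard library are available. Lean on these libraries where they do the work, as an engineer would, in place of code of your own. Each camera call takes 0.05 s, during which the arm holds its last target. There are 200 camera calls.

## Working session

There is one attempt and no reset: what is moved stays moved. The work goes in short steps, Python scripts to look and compute and a tool call to move; the robot and the scene stay as the last step left them, time stands still between calls to the robot, and variables do not carry over. Pictures are saved under pics/ and viewed, at most 10 in all, crops included, and the job is handed in when it is done.

Besides the shell and the picture viewer there is one more tool, called after "Call:" as name([rows], argument=value, ...), one row to a line, values as JSON. drive_tool: Moves the arm, as the interface text tells. Its arguments: {"type":"object","properties":{"deltas":{"type":"array"},"claw":{"type":"number"}},"required":["deltas"]}

```bash
mkdir -p pics; cat > h.py <<'E'
import numpy as np, cv2
from scipy.spatial.transform import Rotation as R
from bench import arm, get_image
def cam(name):
    s=arm.read_state(); d=get_image(name)
    if 'eye' in d:
        d['o']=np.array(d['eye'],float); q=np.array(d['orientation'],float)
        d['R']=R.from_quat(q).as_matrix() if q.size==4 else q.reshape(3,3)
    else:
        M=np.array(d['mount']); T=np.eye(4); T[:3,:3]=R.from_quat(s['ee_rot']).as_matrix(); T[:3,3]=s['position']
        W=T@M; d['o']=W[:3,3]; d['R']=W[:3,:3]
    return d
def plane(d,u,v,z):
    r=d['R']@np.array([(u-d['cx'])/d['fx'],(v-d['cy'])/d['fy'],1.]); return d['o']+r*(z-d['o'][2])/r[2]
def proj(d,p):
    c=d['R'].T@(np.array(p,float)-d['o']); return np.array([d['fx']*c[0]/c[2]+d['cx'],d['fy']*c[1]/c[2]+d['cy']])
def save(d,n): cv2.imwrite('pics/'+n+'.png',d['img'][...,::-1])
E
python3 - <<'E'
from h import *
print(arm.read_state())
for n in('top','scene'):
    d=cam(n); save(d,n+'0'); print(n,d['o'],d['R'].round(3).tolist(),d['fx'],d['cx'],d['cy'])
E
```

```text
{'clock': 0.0, 'joints': array([-8.74407524e-01,  3.85570975e-01,  6.64559645e-03, -5.11446729e-04,
       -1.19402648e+00, -2.58617420e-01]), 'joint_vel': array([-1.08668780e-03,  3.24473551e-04, -4.29483610e-04,  3.84965422e-05,
        2.54486135e-04,  7.42959718e-07]), 'joint_efforts': array([ 7.45134439e-04, -3.92290950e+01,  1.88407838e+01,  4.18637350e+00,
       -4.63003802e-03,  1.39688911e-06]), 'position': array([ 264.69506588, -565.44368661,  192.11887833]), 'ee_rot': array([-2.17049813e-01,  9.76159905e-01,  1.06644327e-03, -2.84202444e-04]), 'contact_force': array([ 0.8828381 ,  0.23370182, -0.05362515]), 'wrist_torque': array([ 0.05392099,  0.05494792, -0.04342267]), 'grasp_force': 0.0, 'gripper_width': 85.19103673173439}
top [507.11613738  85.12872363 985.3772191 ] [[-0.014, -0.99, 0.143], [-0.998, 0.006, -0.057], [0.056, -0.144, -0.988]] 511.86507987057047 287.3530026838228 206.62427220190693
scene [239.60455196 707.71250219 640.55845978] [[-0.855, -0.294, 0.428], [-0.519, 0.48, -0.707], [0.003, -0.826, -0.563]] 424.1720079710901 283.21200080146485 210.5778127591217
```

View pics/top0.png

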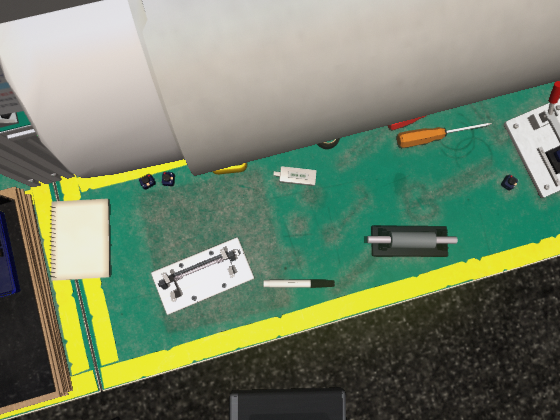

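View pics/scene0.png

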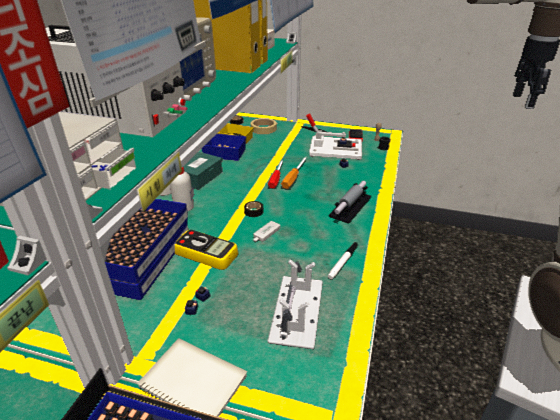

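Top view: the roller's axle runs from about (366,240) to (457,240) and the carrier plate is centred near (203,276). Scene view: the carrier is at (297,310) and the roller at (350,200). A shelf hangs over the far side. Next I'll measure and zoom in on the jaw side.

```bash
python3 - <<'E'
from h import *
d=cam('top'); s=cam('scene')
im=d['img']; hsv=cv2.cvtColor(im,cv2.COLOR_RGB2HSV)
m=((hsv[...,1]<40)&(hsv[...,2]>150)).astype(np.uint8)*255
r=np.zeros_like(m); r[230:325,140:262]=m[230:325,140:262]
r=cv2.morphologyEx(r,cv2.MORPH_CLOSE,np.ones((9,9)))
c=max(cv2.findContours(r,0,2)[0],key=cv2.contourArea); b=cv2.boxPoints(cv2.minAreaRect(cv2.convexHull(c)))
P=np.array([plane(d,u,v,8)for u,v in b]); print('plate',b.round(1).tolist(),P.round(1).tolist(),P.mean(0),[np.linalg.norm(P[i]-P[i-1]) for i in range(4)])
for i in range(2):
    e=P[i+1]-P[i]; print(np.degrees(np.arctan2(e[1],e[0])))
# axle: low-sat bright pixels near roller
r=np.zeros_like(m); a=((hsv[...,1]<60)&(hsv[...,2]>75)).astype(np.uint8)*255
r[222:260,355:470]=a[222:260,355:470]
c=max(cv2.findContours(r,0,2)[0],key=cv2.contourArea); x,y,w,h=cv2.boundingRect(c); print('roller bb',x,y,w,h)
vs,us=np.nonzero(r)
def mid(lo,hi):
    k=(us>=lo)&(us<hi); return us[k].mean(),vs[k].mean(),k.sum()
for lo,hi in((x+1,x+5),(x+w-5,x+w-1)): q=mid(lo,hi); print(q,plane(d,q[0],q[1],36))
A=plane(d,x,mid(x,x+5)[1],36);B=plane(d,x+w,mid(x+w-5,x+w)[1],36);print(A,B,(A+B)/2,np.linalg.norm(A-B),np.degrees(np.arctan2(*(B-A)[[1,0]])))
z1=cv2.resize(im[225:325,140:262],None,fx=4,fy=4,interpolation=2); z2=cv2.resize(s['img'][250:355,255:340],None,fx=4,fy=4,interpolation=2)
H=420;o=np.zeros((H,800,3),np.uint8);o[:400,:460]=z1[:400,:460];o[:420,460:800]=z2[:420,:340];cv2.imwrite('pics/z.png',o[...,::-1])
E
```

```text
plate [[149.39999389648438, 272.5], [237.3000030517578, 236.5], [254.5, 278.5], [166.60000610351562, 314.6000061035156]] [[525.9, 288.6, 8.0], [591.8, 124.9, 8.0], [512.0, 92.6, 8.0], [448.2, 255.2, 8.0]] [519.46969046 190.3170331    8.        ] [np.float64(84.4912846825325), np.float64(176.40324041867805), np.float64(86.11333858964298), np.float64(174.7169497550742)]
-68.06408224949006
-157.9267261864812
roller bb 392 232 66 16
(np.float64(394.5), np.float64(239.0), np.int64(60)) [ 581.84393877 -170.94168157   36.        ]
(np.float64(454.44444444444446), np.float64(239.88888888888889), np.int64(27)) [ 579.03222719 -285.92906461   36.        ]
[ 581.89060691 -166.17483239   36.        ] [ 578.94320768 -292.80078301   36.        ] [ 580.41690729 -229.4878077    36.        ] 126.66024842841227 -91.3334000458339
```

View pics/z.png

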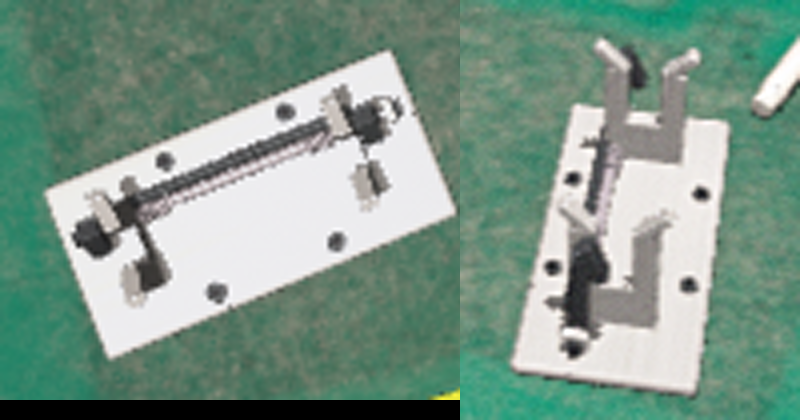

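The zoomed view shows the jaw pin and the dark arms on the far (up-image) long side of the plate. Carrier +x is therefore at about 22° yaw, with the plate centre near (519,190). The plate measures 85 x 176 mm, which matches its given size. Next I'll turn the tool square to the roller.

Call:
drive_tool([
  [[0,0,0],[0,0,-8]],
  [[0,0,0],[0,0,-8]],
  [[0,0,0],[0,0,-8]],
  [[0,0,0],[0,0,-8]],
  [[0,0,0],[0,0,-8]],
  [[0,0,0],[0,0,-8]],
  [[0,0,0],[0,0,-8]],
  [[0,0,0],[0,0,-8]],
  [[0,0,0],[0,0,0]],
])

```text
clock: 1.1
position: [264.9, -565.8, 192.9]
ee_rot: [-0.701, 0.713, 0.0, 0.0]
contact_force: [-0.4, -0.1, 0.3]
gripper_width: 85.4
grasp_force: 0.0
```

```bash
cat >> h.py <<'E'
def go(t,yaw=None):
    "tool-axis shift (cm) to world point t, yaw error deg about tool z (tool y line at yaw)"
    s=arm.read_state(); M=R.from_quat(s['ee_rot']).as_matrix()
    print('pos',s['position'].round(1),'tool y deg',np.degrees(np.arctan2(M[1,1],M[0,1])).round(2),'tilt',M[:,2].round(4),'clk',s['clock'],'w',round(s['gripper_width'],1),'F',s['contact_force'].round(1),'j',s['joints'].round(2))
    print('shift cm',(M.T@(np.array(t)-s['position'])/10).round(2))
E
python3 - <<'E'
from h import *
d=cam('top')
A=plane(d,366.5,240,36);B=plane(d,457.5,240,36);print(A,B,(A+B)/2,np.linalg.norm(A-B))
print('shelf edge',[plane(d,411,115,z).round() for z in(300,450,600)],plane(d,240,165,450))
go([580,-230,150])
E
```

```text
[ 580.48754564 -117.63378635   36.        ] [ 578.76320465 -291.82195395   36.        ] [ 579.62537514 -204.72787015   36.        ] 174.19670227760125
shelf edge [array([ 736., -131.,  300.]), array([686., -84., 450.]), array([636., -37., 600.])] [629.81919914 104.02442369 450.        ]
pos [ 264.9 -565.9  192.9] tool y deg 178.92 tilt [-2.e-04  5.e-04 -1.e+00] clk 1.15 w 85.2 F [ 0.1  0.  -0.1] j [-0.87  0.38  0.01 -0.   -1.19  0.86]
shift cm [-34.17 -30.87   4.3 ]
```

Call:
drive_tool([
  [[-3.3,-2.8,0],[0,0,0]],
  [[-3.3,-2.8,0],[0,0,0]],
  [[-3.3,-2.8,0],[0,0,0]],
  [[-3.3,-2.8,0],[0,0,0]],
  [[-3.3,-2.8,0],[0,0,0]],
  [[-3.3,-2.8,0],[0,0,0]],
  [[-3.3,-2.8,0],[0,0,0]],
  [[-3.3,-2.8,0],[0,0,0]],
  [[-3.3,-2.8,0],[0,0,0]],
  [[-3.3,-2.8,0],[0,0,0]],
  [[-3.7,-2.8,0],[0,0,0]],
  [[0,0,0],[0,0,0]],
])

```text
clock: 2.35
position: [581.8, -200.1, 192.6]
ee_rot: [-0.702, 0.712, -0.0, 0.0]
contact_force: [-0.3, -1.4, -0.1]
gripper_width: 85.6
grasp_force: 0.0
```

```bash
python3 - <<'E'
from h import *
go([580,-205,150])
d=cam('wrist'); save(d,'w1'); print(d['o'],d['R'].round(2).tolist(),d['fx'])
E
```

```text
pos [ 581.8 -200.1  192.6] tool y deg 179.23 tilt [ 6.e-04  4.e-04 -1.e+00] clk 2.35 w 85.6 F [-0.3 -1.4 -0.1] j [-0.07  0.37 -0.02 -0.   -1.18  0.06]
shift cm [0.5  0.17 4.26]
[ 581.23098937 -274.06089503  373.30635295] [[-1.0, 0.01, 0.0], [0.01, 0.96, 0.29], [0.0, 0.29, -0.96]] 299.43999904326904
```

View pics/w1.png

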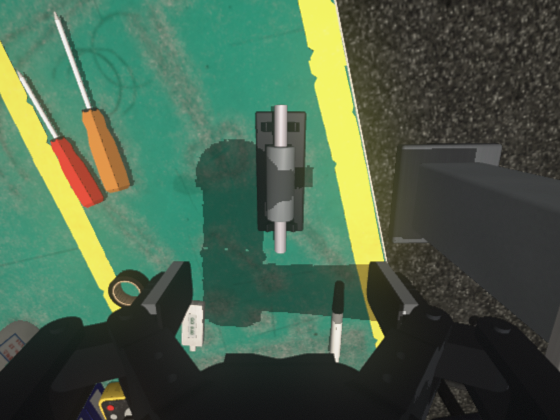

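The wrist view shows the axle from (280,104) to (280,253) and the barrel from v≈145 to 222. The pen is at (337,320), clear of the grasp.

```bash
python3 - <<'E'
from h import *
d=cam('wrist'); g=d['img'].astype(int); 
sat=g.max(2)-g.min(2); m=((sat<25)&(g.mean(2)>75)); m[:, :262]=0; m[:,300:]=0; m[:95]=0; m[265:]=0
mm=cv2.morphologyEx(m.astype(np.uint8),cv2.MORPH_OPEN,np.ones((3,3)))
n,l,st,ce=cv2.connectedComponentsWithStats(mm); k=1+st[1:,4].argmax(); print(st[1:].tolist())
vs,us=np.nonzero(l==k)
def c(v): q=us[vs==v]; return q.min(),q.max(),q.mean()
for v in(110,125,140,150,180,215,225,235,250):
    if (vs==v).any(): print(v,c(v))
y0,y1=vs.min(),vs.max()+1
A=plane(d,c(y0+4)[2]+.5,y0,36);B=plane(d,c(y1-5)[2]+.5,y1,36)
print(y0,y1,A,B,(A+B)/2,np.linalg.norm(A-B),np.degrees(np.arctan2(*(B-A)[[1,0]])))
go(list(((A+B)/2)[:2])+[17])
E
```

```text
[[266, 107, 34, 148, 3065], [262, 115, 9, 8, 66], [262, 134, 8, 11, 51]]
110 (np.int64(272), np.int64(284), np.float64(278.0))
125 (np.int64(273), np.int64(285), np.float64(279.0))
140 (np.int64(273), np.int64(299), np.float64(286.0))
150 (np.int64(266), np.int64(299), np.float64(282.5))
180 (np.int64(269), np.int64(289), np.float64(279.0))
215 (np.int64(267), np.int64(291), np.float64(279.0))
225 (np.int64(273), np.int64(284), np.float64(278.5))
235 (np.int64(273), np.int64(284), np.float64(278.5))
250 (np.int64(273), np.int64(284), np.float64(278.5))
107 255 [ 579.86193125 -285.54570644   36.        ] [ 581.87444579 -112.0700087    36.        ] [ 580.86818852 -198.80785757   36.        ] 173.48737106777605 89.33533389173597
pos [ 579.2 -202.9  192.7] tool y deg 179.08 tilt [-1.e-03  1.e-04 -1.e+00] clk 2.45 w 85.4 F [-1.1  0.1  1.5] j [-0.07  0.37 -0.02 -0.   -1.18  0.06]
shift cm [-0.41 -0.18 17.57]
```

Call:
drive_tool([
  [[0,-0.1,3],[0,0,0]],
  [[0,0,3],[0,0,0]],
  [[0,0,2],[0,0,0]],
  [[0,0,0],[0,0,0]],
  [[0,0,0],[0,0,0]],
])

```text
clock: 2.95
position: [579.7, -205.1, 113.9]
ee_rot: [-0.701, 0.713, -0.0, -0.0]
contact_force: [-0.2, -0.4, 1.1]
gripper_width: 85.3
grasp_force: 0.0
```

```bash
cat > m.py <<'E'
from h import *
import sys
def roller(z,dark=75,u0=262,u1=300):
    d=cam('wrist'); g=d['img'].astype(int)
    sat=g.max(2)-g.min(2); m=((sat<25)&(g.mean(2)>dark)); m[:,:u0]=0; m[:,u1:]=0
    mm=cv2.morphologyEx(m.astype(np.uint8),cv2.MORPH_OPEN,np.ones((3,3)))
    n,l,st,ce=cv2.connectedComponentsWithStats(mm); k=1+st[1:,4].argmax(); vs,us=np.nonzero(l==k)
    c=lambda v: us[vs==v].mean()+.5
    y0,y1=vs.min(),vs.max()+1; print('px',y0,y1,c(y0+4),c(y1-5))
    A=plane(d,c(y0+4),y0,z);B=plane(d,c(y1-5),y1,z+7); A36=A; 
    B2=B.copy(); B2[2]=z; C=(A+B2)/2
    print('A',A,'B',B,'C',C,'len',np.linalg.norm(A-B2),'yaw',np.degrees(np.arctan2(*(B2-A)[[1,0]])))
    return d,C
E
python3 - <<'E'
from m import *
d,C=roller(36); save(d,'w2'); go([C[0],C[1],17])
E
```

```text
px 108 294 277.5 279.0
A [ 579.9353661  -285.95393202   36.        ] B [ 581.71347753 -115.91598287   43.        ] C [ 580.82442182 -200.93495744   36.        ] len 170.04724587478267 yaw 89.40087158437565
pos [ 580.4 -205.   114.7] tool y deg 179.01 tilt [ 2.3e-03 -8.0e-04 -1.0e+00] clk 3.0 w 85.3 F [-0.2 -0.4  0.4] j [-0.08  0.43 -0.13  0.   -1.01  0.06]
shift cm [-0.42 -0.01  9.77]
```

Call:
drive_tool([
  [[-0.4,0,3],[0,0,0]],
  [[0,0,3],[0,0,0]],
  [[0,0,2.5],[0,0,0]],
  [[0,0,1.2],[0,0,0]],
  [[0,0,0],[0,0,0]],
  [[0,0,0],[0,0,0]],
])

```text
clock: 3.6
position: [581.3, -200.4, 17.9]
ee_rot: [-0.702, 0.713, -0.001, 0.001]
contact_force: [0.9, -0.2, 1.0]
gripper_width: 85.4
grasp_force: 0.0
```

Call:
drive_tool([
  [[0,0,0],[0,0,0]],
  [[0,0,0],[0,0,0]],
  [[0,0,0],[0,0,0]],
  [[0,0,0],[0,0,0]],
  [[0,0,0],[0,0,0]],
  [[0,0,0],[0,0,0]],
  [[0,0,0],[0,0,0]],
  [[0,0,0],[0,0,0]],
], claw=2.0)

```text
clock: 4.4
position: [579.9, -200.0, 16.1]
ee_rot: [-0.701, 0.713, 0.0, -0.0]
contact_force: [-0.1, -0.9, 0.9]
gripper_width: 20.0
grasp_force: 0.0
```

```bash
python3 - <<'E'
from h import *
s=arm.read_state(); print(s['gripper_width'],s['grasp_force'])
a=cam('scene'); b=cam('wrist'); t=cam('top')
o=np.zeros((600,800,3),np.uint8); o[:300,:400]=cv2.resize(a['img'],(400,300)); o[:300,400:]=cv2.resize(b['img'],(400,300))
o[300:,:400]=cv2.resize(a['img'][130:250,270:430],(400,300),interpolation=2); o[300:,400:]=cv2.resize(t['img'][180:300,330:490],(400,300),interpolation=2)
cv2.imwrite('pics/m1.png',o[...,::-1])
E
```

```text
19.973691782371507 0.0
```

View pics/m1.png

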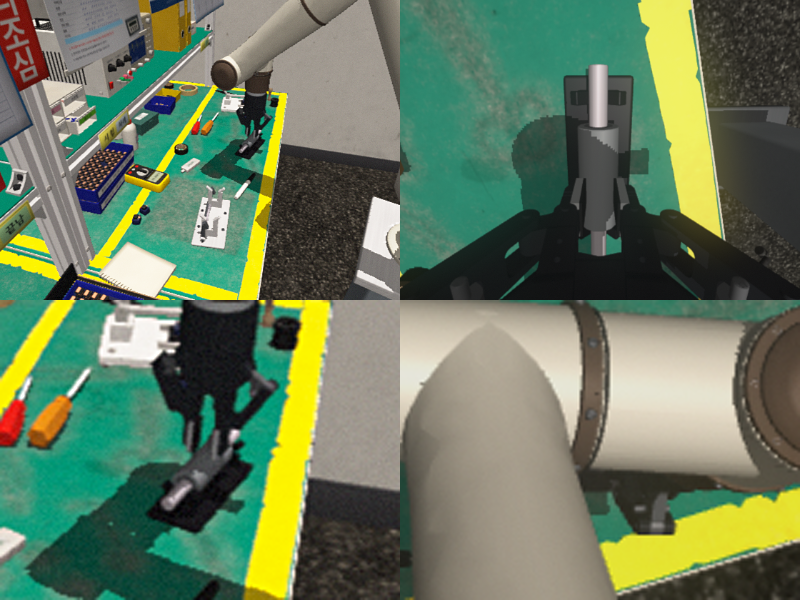

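```bash
python3 - <<'E'
from h import *
d=cam('wrist'); s=arm.read_state(); M=R.from_quat(s['ee_rot']).as_matrix()
im=d['img'].copy()
for t,c in(([0,0,0],(255,0,0)),([0,0,-19],(255,255,0)),([0,10,-19],(0,255,255)),([0,-10,-19],(0,255,255)),([0,16,-19],(255,0,255)),([0,-16,-19],(255,0,255)),([42,0,-35],(0,0,255)),([-42,0,-35],(0,0,255))):
    p=proj(d,s['position']+M@np.array(t)); print(t,p.round(1)); cv2.circle(im,tuple(int(round(x)) for x in p),1,c,-1)
o=cv2.resize(im[70:300,190:370],None,fx=2.5,fy=2.5,interpolation=2); cv2.imwrite('pics/w3.png',o[...,::-1]); print(d['mount'])
E
```

```text
[0, 0, 0] [279.7 235.8]
[0, 0, -19] [279.8 248.1]
[0, 10, -19] [296.8 248.1]
[0, -10, -19] [262.8 248.1]
[0, 16, -19] [307.  248.1]
[0, -16, -19] [252.6 248.1]
[42, 0, -35] [280. 184.]
[-42, 0, -35] [279.8 326.2]
[[ 3.16993082e-04 -9.55934016e-01 -2.93581430e-01  7.39285845e+01]
 [ 9.99999247e-01 -4.49951029e-05  1.22625329e-03 -5.55088361e-01]
 [-1.18542696e-03 -2.93581598e-01  9.55933282e-01 -1.80768413e+02]
 [ 0.00000000e+00  0.00000000e+00  0.00000000e+00  1.00000000e+00]]
```

View pics/w3.png

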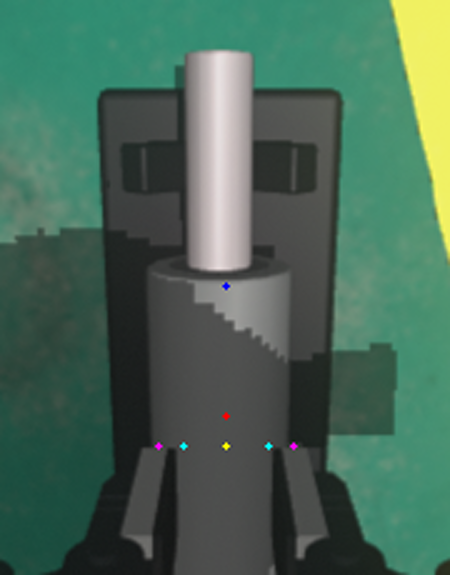

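The crop shows the barrel with both fingertips ending around row 447, above the barrel and not beside it. The tips look about 40 mm behind the stated TCP. I'll check the numbers before going on.

```bash
python3 - <<'E'
from h import *
print(arm.tcp_to_grasp,[a for a in dir(arm) if a[0]!='_'])
go([580,-200,17])
d=cam('scene')
for z in(16,36,56,76): print(z,proj(d,[580,-200,z]).round(1))
w=cam('wrist'); s=arm.read_state(); M=R.from_quat(s['ee_rot']).as_matrix()
for z in(-3,-15,-30,-40,-45): print(z,[proj(w,s['position']+M@np.array([x,-10,z])).round(1).tolist() for x in(11,-11)])
E
```

```text
18.700000000000003 ['IKError', 'job_done', 'read_state', 'tcp_to_grasp']
pos [ 579.9 -200.    16.2] tool y deg 179.09 tilt [-1.e-04  0.e+00 -1.e+00] clk 4.6 w 20.3 F [-0.   0.1  0. ] j [-0.07  0.54 -0.23 -0.   -0.8   0.05]
shift cm [-0.   -0.01 -0.08]
16 [349.8 203.1]
36 [350.5 196.8]
56 [351.2 190.3]
76 [351.9 183.8]
-3 [[263.9, 221.4], [264.4, 253.3]]
-15 [[262.9, 228.2], [263.5, 261.8]]
-30 [[261.5, 238.0], [262.1, 274.2]]
-40 [[260.4, 245.6], [261.1, 283.6]]
-45 [[259.8, 249.7], [260.6, 288.7]]
```

Call:
drive_tool([
  [[0,0,-3],[0,0,0]],
  [[0,0,-3],[0,0,0]],
  [[0,0,-3],[0,0,0]],
  [[0,0,0],[0,0,0]],
  [[0,0,0],[0,0,0]],
])

```text
clock: 5.2
position: [580.1, -199.9, 106.9]
ee_rot: [-0.701, 0.713, -0.0, 0.001]
contact_force: [-0.3, 0.8, -0.4]
gripper_width: 20.0
grasp_force: 0.0
```

```bash
python3 - <<'E'
from h import *
s=arm.read_state(); M=R.from_quat(s['ee_rot']).as_matrix(); go([580,-200,17])
d=cam('scene'); w=cam('wrist')
pts={z:s['position']+M@np.array([0,0,z]) for z in(0,-19,-40,-60)}
im=d['img'].copy()
k=5; x0,y0=310,120
o=cv2.resize(im[y0:y0+100,x0:x0+80],None,fx=k,fy=k,interpolation=2)
for z,c in zip(pts,((255,0,0),(255,255,0),(0,255,255),(255,0,255))):
    p=proj(d,pts[z]); print(z,p.round(1)); cv2.circle(o,tuple(int((p[i]+.5-[x0,y0][i])*k) for i in(0,1)),3,c,-1)
o2=cv2.resize(w['img'][150:350,200:360],None,fx=2.5,fy=2.5,interpolation=2)
cv2.imwrite('pics/m2.png',np.hstack([o,o2])[...,::-1])
E
```

```text
pos [ 580.1 -199.9  106.9] tool y deg 179.07 tilt [ 1.6e-03  3.0e-04 -1.0e+00] clk 5.2 w 20.0 F [-0.3  0.8 -0.4] j [-0.07  0.44 -0.14 -0.   -0.99  0.05]
shift cm [0.01 0.02 8.99]
0 [353.  173.4]
-19 [353.8 166.9]
-40 [354.6 159.5]
-60 [355.4 152.3]
```

View pics/m2.png

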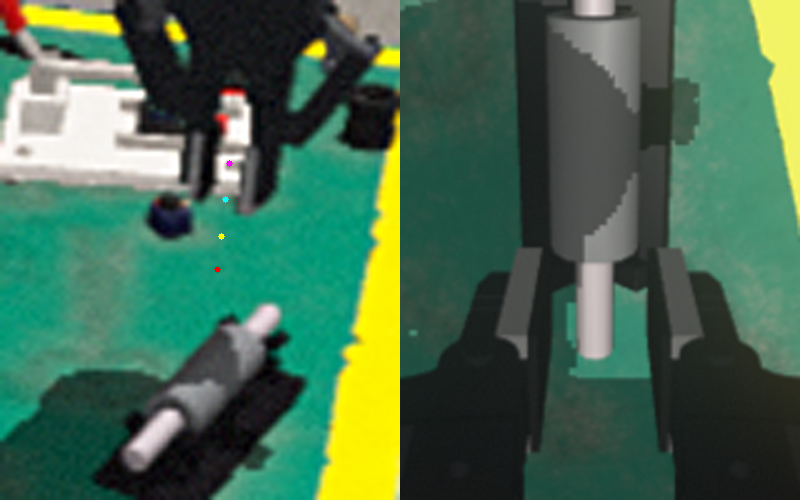

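This shows that the fingertips sit about 40 mm short of the reported TCP, at the cyan mark (-40 mm). They hovered above the barrel and closed on air. The roller is untouched, with its axle ends and rest as before. I'll allow for this offset: open, then go about 35 mm deeper while watching the force.

Call:
drive_tool([
  [[0,0,0],[0,0,0]],
  [[0,0,0],[0,0,0]],
  [[0,0,0],[0,0,0]],
  [[0.1,0,3],[0,0,0]],
  [[0,0,3],[0,0,0]],
  [[0,0,2],[0,0,0]],
  [[0,0,1],[0,0,0]],
  [[0,0,1],[0,0,0]],
  [[0,0,1],[0,0,0]],
  [[0,0,0.5],[0,0,0]],
  [[0,0,0],[0,0,0]],
], claw=8.5)

```text
clock: 6.4
position: [579.7, -201.0, -9.2]
ee_rot: [-0.701, 0.713, 0.0, -0.0]
contact_force: [0.1, -0.3, 0.2]
gripper_width: 85.1
grasp_force: 0.0
```

Call:
drive_tool([
  [[0,0,0.5],[0,0,0]],
  [[0,0,0.4],[0,0,0]],
  [[0,0,0],[0,0,0]],
])

```text
clock: 6.7
position: [579.5, -200.9, -18.2]
ee_rot: [-0.701, 0.713, 0.0, -0.0]
contact_force: [-0.4, 0.3, -0.1]
gripper_width: 85.0
grasp_force: 0.0
```

Call:
drive_tool([
  [[0,0,0],[0,0,0]],
  [[0,0,0],[0,0,0]],
  [[0,0,0],[0,0,0]],
  [[0,0,0],[0,0,0]],
  [[0,0,0],[0,0,0]],
  [[0,0,0],[0,0,0]],
  [[0,0,0],[0,0,0]],
], claw=2.5)

```text
clock: 7.4
position: [581.1, -201.1, -17.2]
ee_rot: [-0.702, 0.713, -0.001, 0.001]
contact_force: [3.0, 0.8, 1.6]
gripper_width: 30.0
grasp_force: 59.2
```

Gripped at 30 mm and 59 N. Now I'll lift and check.

Call:
drive_tool([
  [[0,0,-1],[0,0,0]],
  [[0,0,-3],[0,0,0]],
  [[0,0,-4],[0,0,0]],
  [[0,0,-4],[0,0,0]],
  [[0,0,-3],[0,0,0]],
  [[0,0,0],[0,0,0]],
  [[0,0,0],[0,0,0]],
])

```text
clock: 8.1
position: [578.3, -200.5, 131.6]
ee_rot: [-0.701, 0.713, 0.001, -0.0]
contact_force: [0.5, -0.4, -2.8]
gripper_width: 30.2
grasp_force: 59.8
```

```bash
python3 - <<'E'
from h import *
go([519.5,190.3,132]); w=cam('wrist'); d=cam('scene')
cv2.imwrite('pics/m3.png',np.hstack([cv2.resize(d['img'][100:250,290:430],(400,428)),cv2.resize(w['img'][60:360,140:420],(400,428))])[...,::-1])
E
```

```text
pos [ 578.3 -200.5  131.6] tool y deg 179.03 tilt [-0.0022  0.0015 -1.    ] clk 8.1 w 30.2 F [ 0.5 -0.4 -2.8] j [-0.07  0.41 -0.11 -0.   -1.05  0.05]
shift cm [-38.98   6.53   0.04]
```

View pics/m3.png

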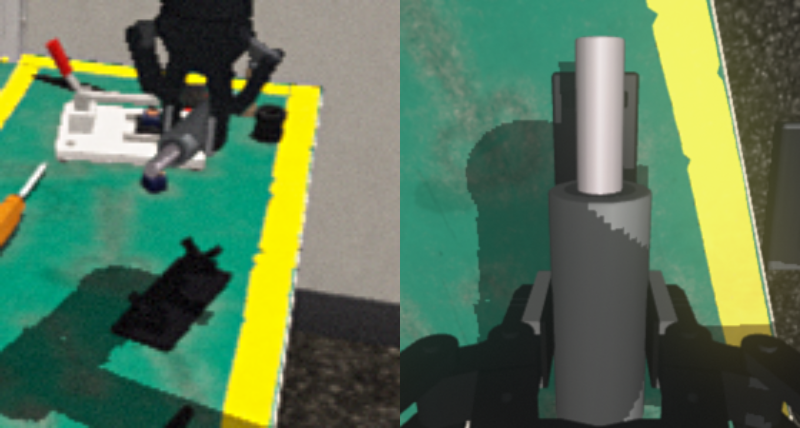

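The roller is held level and square, its rest is empty, and the weight reads about 2.8 N. I'll turn to the carrier's yaw and carry it over.

Call:
drive_tool([
  [[0,0,0],[0,0,-8]],
  [[0,0,0],[0,0,-8]],
  [[0,0,0],[0,0,-7]],
  [[-4,-0.8,0],[0,0,0]],
  [[-4,-0.8,0],[0,0,0]],
  [[-4,-0.8,0],[0,0,0]],
  [[-4,-0.8,0],[0,0,0]],
  [[-4,-0.8,0],[0,0,0]],
  [[-4,-0.8,0],[0,0,0]],
  [[-4,-0.8,0],[0,0,0]],
  [[-4,-0.8,0],[0,0,0]],
])

```text
clock: 9.3
position: [516.8, 120.4, 130.2]
ee_rot: [0.829, -0.559, -0.001, 0.002]
contact_force: [1.1, 0.1, -2.6]
gripper_width: 30.4
grasp_force: 59.8
```

Call:
drive_tool([
  [[-4,-0.8,0],[0,0,0]],
  [[-4,-0.8,0],[0,0,0]],
  [[-4,-0.8,0],[0,0,0]],
  [[-2.5,-0.4,0],[0,0,0]],
  [[0,0,0],[0,0,0]],
  [[0,0,0],[0,0,0]],
])

```text
clock: 9.9
position: [488.9, 263.9, 130.2]
ee_rot: [0.83, -0.558, -0.001, 0.002]
contact_force: [0.3, -0.6, -1.9]
gripper_width: 30.3
grasp_force: 59.8
```

```bash
python3 - <<'E'
from h import *
go([519.5,190.3,132]); w=cam('wrist'); save(w,'w4')
for p in([519.5,190.3,8],[519.5,190.3,40],[519.5+20.2,190.3-50.1,82],[519.5-20.2,190.3+50.1,82]): print(p,proj(w,p))
E
```

```text
pos [488.9 263.9 130.2] tool y deg -157.86 tilt [-0.0036 -0.003  -1.    ] clk 9.9 w 30.3 F [ 0.3 -0.6 -1.9] j [ 0.79  0.32 -0.25 -0.   -1.   -0.4 ]
shift cm [ 7.97 -0.06 -0.16]
[519.5, 190.3, 8] [278.71164818 110.85819918]
[519.5, 190.3, 40] [278.83427729 110.11389136]
[539.7, 140.20000000000002, 82] [279.3098369  24.2694507]
[499.3, 240.4, 82] [278.82092045 181.91198212]
```

View pics/w4.png

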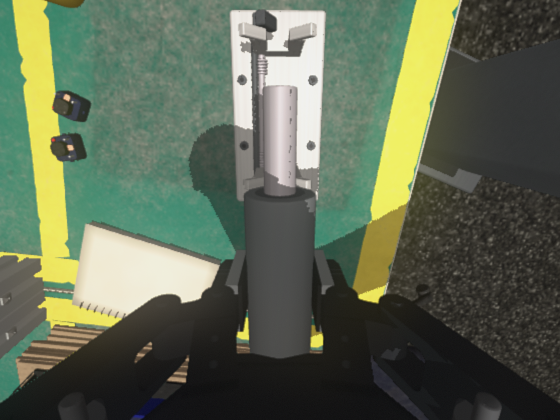

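The wrist view shows the plate edges at u≈232 to 236 and 320 to 326, and the far fork's flares at about (253,34) and (302,34). The held axle runs along u≈280, in line with the slots. I'll refine this numerically.

```bash
python3 - <<'E'
from h import *
go([519.5,190.3,132]); d=cam('wrist'); s=arm.read_state(); M=R.from_quat(s['ee_rot']).as_matrix()
g=d['img'].astype(int); sat=g.max(2)-g.min(2); 
L,Rr,ax=[],[],[]
gr=g[...,1]-g[...,0]  # green bench: large
for v in range(15,185,3):
    row=(gr[v]>20)
    l=[u for u in range(215,250) if row[u]]; r=[u for u in range(305,340) if row[u]]
    if l and r: L.append(plane(d,max(l)+1,v+.5,8)); Rr.append(plane(d,min(r),v+.5,8))
ex=M[:,0]
def loc(P): return (M.T@(np.array(P)-s['position']).T).T
for n,P in(('L',L),('R',Rr)):
    q=loc(P); f=np.polyfit(q[:,0],q[:,1],1,w=None); res=q[:,1]-np.polyval(f,q[:,0]); k=abs(res)<2; f=np.polyfit(q[k,0],q[k,1],1); print(n,'slope deg',np.degrees(np.arctan(f[0])),'y at x=80',np.polyval(f,80),len(q),k.sum())
# plate top edge row at centre columns
col=[min(v for v in range(0,60) if (g[v,u].min()>130)) for u in(245,285,300)]; print('top edge rows',col,[loc([plane(d,u,v,8)for u,v in zip((245,285,300),col)])[:,0]])
# axle: bright low-sat band between green/plate is hard; use edges by gradient along row
for v in(92,110,130,150,170,182):
    gx=np.abs(np.diff(cv2.GaussianBlur(d['img'],(3,3),0)[v].astype(int).sum(1)))
    a=250+gx[250:275].argmax(); b=285+gx[285:310].argmax(); P=loc([plane(d,(a+b)/2+1,v+.5,s['position'][2]+54)])[0]; print(v,a,b,P.round(2))
col=g[60:100,275:285].sum(2).mean(1); print((60+np.abs(np.diff(col)).argmax()))
E
```

```text
pos [489.3 263.4 130.6] tool y deg -157.92 tilt [-0.003  -0.0026 -1.    ] clk 9.95 w 30.1 F [ 0.1  0.6 -2.6] j [ 0.79  0.32 -0.25 -0.   -1.   -0.4 ]
shift cm [ 7.9  -0.05 -0.13]
L slope deg 3.4622064351321447 y at x=80 -48.2178707745572 39 25
R slope deg -2.1920884290125047 y at x=80 43.702757112210705 39 27
top edge rows [11, 10, 11] [array([162.83626491, 163.68585591, 162.95060841])]
92 251 297 [ 82.93  -2.21 -53.92]
110 251 296 [ 76.18  -2.44 -53.93]
130 252 296 [ 68.41  -2.26 -53.94]
150 252 296 [ 60.34  -2.28 -53.94]
170 253 294 [ 51.95  -2.52 -53.95]
182 263 296 [ 4.675e+01  4.000e-02 -5.395e+01]
84
```

```bash
python3 - <<'E'
from h import *
d=cam('wrist'); s=arm.read_state(); M=R.from_quat(s['ee_rot']).as_matrix()
g=d['img'].astype(int)
loc=lambda P: M.T@(P-s['position'])
L=[];Q=[]
for v in range(14,180,6):
    w=np.nonzero((g[v].min(1)>120))[0]; w=w[(w>215)&(w<340)]; a,b=w.min(),w.max()+1
    l,r=loc(plane(d,a,v+.5,8)),loc(plane(d,b,v+.5,8)); print(v,a,b,'y',l[1].round(1),r[1].round(1),'mid',((l+r)/2)[1].round(2),'x',l[0].round(0),'w',(r-l)[1].round(1))
for v in(90,120,150,180):
    print(v,' '.join(str(int(x)) for x in g[v,254:308,:].mean(1)))
for u in(264,298): print(loc(plane(d,u,95,s['position'][2]+54)))
print(loc(plane(d,281,85,s['position'][2]+54)),loc(plane(d,281,85,s['position'][2]+61)))
E
```

```text
14 230 326 y -44.0 41.0 mid -1.46 x 160.0 w 85.0
20 230 326 y -44.2 41.3 mid -1.46 x 156.0 w 85.4
26 230 326 y -44.4 41.5 mid -1.46 x 151.0 w 85.9
32 230 325 y -44.6 40.8 mid -1.92 x 146.0 w 85.4
38 231 325 y -44.0 41.0 mid -1.47 x 141.0 w 85.0
44 231 325 y -44.2 41.2 mid -1.47 x 137.0 w 85.4
50 231 325 y -44.4 41.5 mid -1.47 x 132.0 w 85.9
56 231 325 y -44.6 41.7 mid -1.48 x 127.0 w 86.3
62 232 340 y -43.9 55.8 mid 5.92 x 122.0 w 99.7
68 232 324 y -44.2 41.2 mid -1.48 x 117.0 w 85.4
74 232 339 y -44.4 55.5 mid 5.52 x 112.0 w 99.9
80 232 339 y -44.6 55.8 mid 5.56 x 106.0 w 100.4
86 232 340 y -44.9 57.0 mid 6.07 x 101.0 w 101.9
92 233 327 y -44.2 45.0 mid 0.41 x 96.0 w 89.2
98 233 333 y -44.4 51.0 mid 3.28 x 91.0 w 95.4
104 233 332 y -44.7 50.3 mid 2.83 x 85.0 w 95.0
110 233 332 y -44.9 50.6 mid 2.85 x 80.0 w 95.5
116 216 340 y -61.6 58.6 mid -1.48 x 74.0 w 120.3
122 234 340 y -44.4 59.0 mid 7.28 x 69.0 w 103.4
128 237 322 y -41.7 41.7 mid -0.04 x 63.0 w 83.4
134 237 325 y -42.0 44.9 mid 1.45 x 57.0 w 86.8
140 237 339 y -42.2 59.0 mid 8.42 x 51.0 w 101.2
146 238 321 y -41.4 41.4 mid -
[... 580 characters left out ...]
26 222 219 215 210 206 201 197 194 190 182 177 171 165 159 145 153 219 238 238 238 239 240 239 238 239 240 239
150 69 67 70 69 67 71 93 110 111 99 106 125 132 140 147 155 166 174 180 185 190 197 204 211 218 222 222 218 215 210 205 202 196 193 192 186 179 172 166 160 149 138 177 236 236 236 236 237 238 238 237 238 239 236
180 112 112 112 114 115 116 117 117 116 108 82 88 92 95 98 99 104 108 108 108 109 112 122 147 153 176 215 215 212 206 201 196 192 189 171 134 169 167 160 152 140 127 155 167 164 159 155 146 134 120 109 105 106 109
[ 82.17301376  -6.57267627 -53.94779465]
[ 82.18636276   6.88462795 -53.91904677]
[ 85.854081     0.14566763 -53.93047445] [ 85.19604848   0.09938797 -60.93112309]
```

Call:
drive_tool([
  [[3,-0.1,0],[0,0,0]],
  [[3,0,0],[0,0,0]],
  [[1.4,0,0],[0,0,0]],
  [[0,0,3],[0,0,0]],
  [[0,0,3],[0,0,0]],
  [[0,0,2],[0,0,0]],
  [[0,0,1],[0,0,0]],
  [[0,0,1],[0,0,0]],
  [[0,0,0],[0,0,0]],
  [[0,0,0],[0,0,0]],
])

```text
clock: 11.05
position: [519.7, 196.6, 32.9]
ee_rot: [0.829, -0.559, 0.0, -0.001]
contact_force: [0.8, 0.9, -1.5]
gripper_width: 30.3
grasp_force: 59.8
```

Call:
drive_tool([
  [[0,0,0.5],[0,0,0]],
  [[0,0,0.5],[0,0,0]],
  [[0,0,0],[0,0,0]],
])

```text
clock: 11.35
position: [518.5, 196.0, 21.7]
ee_rot: [0.829, -0.559, -0.0, 0.0]
contact_force: [-0.1, -0.2, -2.2]
gripper_width: 30.3
grasp_force: 59.8
```

Call:
drive_tool([
  [[0,0,0.3],[0,0,0]],
  [[0,0,0.3],[0,0,0]],
  [[0,0,0],[0,0,0]],
])

```text
clock: 11.65
position: [518.7, 196.1, 15.7]
ee_rot: [0.829, -0.559, -0.0, 0.0]
contact_force: [0.4, 0.2, -1.7]
gripper_width: 30.2
grasp_force: 59.8
```

Call:
drive_tool([
  [[0,0,0.3],[0,0,0]],
  [[0,0,0],[0,0,0]],
])

```text
clock: 11.85
position: [518.5, 195.9, 12.8]
ee_rot: [0.829, -0.559, -0.0, 0.001]
contact_force: [-0.2, -0.7, -1.8]
gripper_width: 30.2
grasp_force: 59.9
```

Call:
drive_tool([
  [[0,0,0.2],[0,0,0]],
  [[0,0,0],[0,0,0]],
])

```text
clock: 12.05
position: [517.8, 195.5, 10.9]
ee_rot: [0.829, -0.559, -0.001, 0.001]
contact_force: [-4.8, -1.2, -0.0]
gripper_width: 29.9
grasp_force: 60.2
```

Contact at an axis height of about 65 mm, with the jaw nose pushing toward carrier -x. Release here, then rise.

Call:
drive_tool([
  [[0,0,0],[0,0,0]],
  [[0,0,0],[0,0,0]],
  [[0,0,0],[0,0,0]],
  [[0,0,0],[0,0,0]],
  [[0,0,0],[0,0,0]],
], claw=6.0)

```text
clock: 12.55
position: [519.4, 196.5, 11.4]
ee_rot: [0.829, -0.559, 0.0, -0.0]
contact_force: [-0.3, -0.4, 0.0]
gripper_width: 60.3
grasp_force: 0.0
```

Call:
drive_tool([
  [[0,0,-1],[0,0,0]],
  [[0,0,-3],[0,0,0]],
  [[0,0,-3],[0,0,0]],
  [[0,0,-1],[0,0,0]],
  [[0,0,0],[0,0,0]],
  [[0,0,0],[0,0,0]],
])

```text
clock: 13.15
position: [518.4, 196.0, 90.6]
ee_rot: [0.829, -0.559, -0.0, 0.0]
contact_force: [-1.3, -0.4, -1.3]
gripper_width: 60.0
grasp_force: 0.0
```

```bash
python3 - <<'E'
from h import *
go([519.5,193,0]); w=cam('wrist'); d=cam('scene')
cv2.imwrite('pics/m4.png',np.hstack([cv2.resize(d['img'][230:360,245:350],(400,495),interpolation=2),cv2.resize(w['img'][40:400,140:420],(385,495))])[...,::-1])
for z in(40,62): print(z,[proj(d,[517.5+j*31.8,194-j*78.8,z]).round(1).tolist() for j in(-1,1)],[proj(w,[517.5+j*31.8,194-j*78.8,z]).round(1).tolist() for j in(-1,1)])
E
```

```text
pos [518.4 196.   90.6] tool y deg -157.94 tilt [-1.1e-03 -2.0e-04 -1.0e+00] clk 13.15 w 60.0 F [-1.3 -0.4 -1.3] j [ 0.65  0.36 -0.31 -0.   -0.9  -0.27]
shift cm [ 0.32 -0.    9.06]
40 [[291.1, 331.9], [303.0, 268.0]] [[281.4, 301.2], [282.3, 98.9]]
62 [[291.3, 323.5], [303.3, 260.0]] [[281.6, 317.0], [282.7, 97.0]]
```

View pics/m4.png

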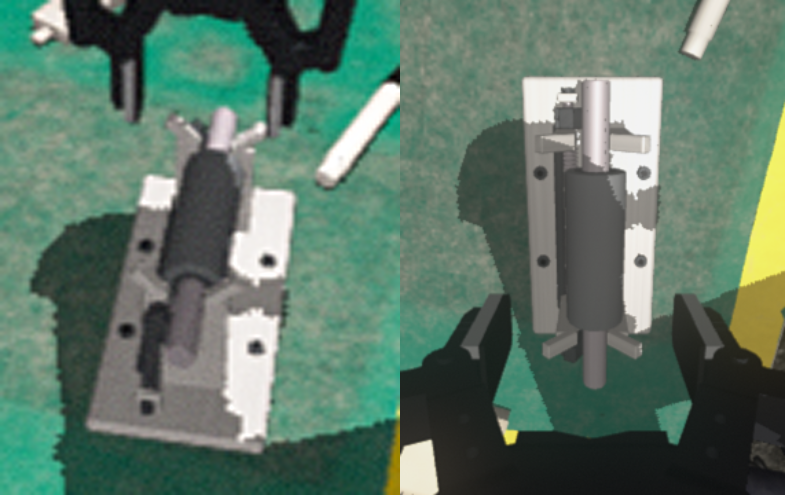

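The roller lies in both fork mouths, lined up with the carrier, and the fingers are clear. Now I'll shut the fingers and press at mid length.

Call:
drive_tool([
  [[0,0,0],[0,0,0]],
  [[0,0,0],[0,0,0]],
  [[0,0,0],[0,0,0]],
  [[0,0,0],[0,0,0]],
  [[0,0,0],[0,0,0]],
  [[0,0,0],[0,0,0]],
  [[0,0,2],[0,0,0]],
  [[0,0,1.5],[0,0,0]],
  [[0,0,0.5],[0,0,0]],
  [[0,0,0],[0,0,0]],
], claw=0)

```text
clock: 14.25
position: [518.7, 196.0, 50.7]
ee_rot: [0.829, -0.559, -0.0, 0.001]
contact_force: [0.3, 0.3, 0.1]
gripper_width: 0.2
grasp_force: 0.0
```

```bash
cat > r.py <<'E'
from h import *
def rows():
    w=cam('wrist'); g=w['img'].astype(int); c=g[:,276:290].mean((1,2)); 
    d=np.diff(c); print('far end edge row',60+np.abs(d[60:140]).argmax(),'w',[int(x) for x in c[80:125:3]])
E
python3 -c "
from r import *
go([517.5,194,0]); rows()"
```

```text
pos [518.7 196.   50.7] tool y deg -157.92 tilt [-0.0012 -0.001  -1.    ] clk 14.25 w 0.2 F [0.3 0.3 0.1] j [ 0.65  0.41 -0.35  0.   -0.81 -0.27]
shift cm [0.13 0.18 5.07]
far end edge row 91 w [129, 131, 134, 133, 165, 213, 215, 215, 215, 215, 215, 215, 215, 215, 214]
```

Call:
drive_tool([
  [[0,0,0.4],[0,0,0]],
  [[0,0,0.3],[0,0,0]],
  [[0,0,0],[0,0,0]],
])

```text
clock: 14.6
position: [518.9, 196.2, 44.1]
ee_rot: [0.829, -0.559, -0.0, 0.0]
contact_force: [0.4, -0.2, 0.2]
gripper_width: 0.1
grasp_force: 0.0
```

Call:
drive_tool([
  [[0,0,0.3],[0,0,0]],
  [[0,0,0.2],[0,0,0]],
  [[0,0,0],[0,0,0]],
])

```text
clock: 14.9
position: [519.1, 196.3, 39.1]
ee_rot: [0.829, -0.559, 0.0, 0.0]
contact_force: [-0.2, 1.1, 0.4]
gripper_width: 0.2
grasp_force: 0.0
```

Call:
drive_tool([
  [[0,0,0.3],[0,0,0]],
  [[0,0,0],[0,0,0]],
])

```text
clock: 15.1
position: [519.9, 196.6, 37.0]
ee_rot: [0.83, -0.558, 0.001, -0.001]
contact_force: [0.6, -0.3, 3.6]
gripper_width: -0.2
grasp_force: 1.8
```

Contact at a reported z of about 38, so home should be near 16.

Call:
drive_tool([
  [[0,0,0.3],[0,0,0]],
  [[0,0,0.2],[0,0,0]],
  [[0,0,0],[0,0,0]],
])

```text
clock: 15.4
position: [520.8, 197.0, 33.2]
ee_rot: [0.83, -0.558, 0.001, -0.002]
contact_force: [-0.2, -0.0, 8.4]
gripper_width: 0.0
grasp_force: 4.4
```

Call:
drive_tool([
  [[0,0,0.3],[0,0,0]],
  [[0,0,0.2],[0,0,0]],
  [[0,0,0],[0,0,0]],
])

```text
clock: 15.7
position: [518.3, 195.9, 25.5]
ee_rot: [0.829, -0.559, -0.0, 0.001]
contact_force: [-0.4, 0.7, -0.9]
gripper_width: 0.1
grasp_force: 0.0
```

Call:
drive_tool([
  [[0,0,0.3],[0,0,0]],
  [[0,0,0.1],[0,0,0]],
  [[0,0,0],[0,0,0]],
])

```text
clock: 16.0
position: [519.7, 196.3, 22.6]
ee_rot: [0.83, -0.558, 0.0, -0.0]
contact_force: [-0.1, -1.2, 3.3]
gripper_width: 0.1
grasp_force: 1.9
```

Call:
drive_tool([
  [[0,0,0.3],[0,0,0]],
  [[0,0,0],[0,0,0]],
])

```text
clock: 16.2
position: [518.4, 195.9, 18.5]
ee_rot: [0.829, -0.559, -0.0, 0.001]
contact_force: [-0.7, 0.1, -0.3]
gripper_width: -0.0
grasp_force: 0.0
```

Call:
drive_tool([
  [[0,0,0.2],[0,0,0]],
  [[0,0,0],[0,0,0]],
])

```text
clock: 16.4
position: [519.5, 196.4, 17.8]
ee_rot: [0.83, -0.558, 0.0, -0.0]
contact_force: [-0.2, -1.0, 5.3]
gripper_width: -0.3
grasp_force: 2.6
```

Call:
drive_tool([
  [[0,0,0.2],[0,0,0]],
  [[0,0,0],[0,0,0]],
])

```text
clock: 16.6
position: [520.8, 196.9, 17.6]
ee_rot: [0.83, -0.558, 0.001, -0.001]
contact_force: [-1.2, -1.7, 12.8]
gripper_width: 0.0
grasp_force: 6.5
```

Call:
drive_tool([
  [[0,0,0.2],[0,0,0]],
  [[0,0,0],[0,0,0]],
])

```text
clock: 16.8
position: [522.0, 197.4, 17.4]
ee_rot: [0.83, -0.557, 0.002, -0.003]
contact_force: [-1.4, -2.6, 21.2]
gripper_width: -0.1
grasp_force: 10.4
```

A firm stop at z≈17.6 with 21 N, after the snap. I'll back off and verify both ends from the images numerically.

Call:
drive_tool([
  [[0,0,-2],[0,0,0]],
  [[0,0,-3],[0,0,0]],
  [[0,0,-4],[0,0,0]],
  [[0,0,-4],[0,0,0]],
  [[0,0,-3],[0,0,0]],
  [[0,0,0],[0,0,0]],
  [[0,0,0],[0,0,0]],
])

```text
clock: 17.5
position: [518.6, 196.4, 173.1]
ee_rot: [0.829, -0.559, -0.0, -0.0]
contact_force: [-0.9, -0.4, 0.3]
gripper_width: -0.2
grasp_force: 0.0
```

```bash
python3 - <<'E'
from h import *
go([517.5,194,0]); w=cam('wrist'); d=cam('scene'); save(w,'w5'); save(d,'s5')
a=cv2.imread('pics/scene0.png')
for z in(40,51,62): print(z,[proj(d,[517.5+j*31.8,194-j*78.8,z]).round(1).tolist() for j in(-1,1)],'barrel ends',[proj(d,[517.5+j*15.7,194-j*38.9,z]).round(1).tolist() for j in(-1,1)],'w',[proj(w,[517.5+j*31.8,194-j*78.8,z]).round(1).tolist() for j in(-1,1)])
from_m=cv2.imread('pics/m4.png')[:,:400]; old=cv2.cvtColor(cv2.resize(from_m,(105,130),interpolation=cv2.INTER_AREA),6).astype(int) # mouth, crop origin 245,230
new=cv2.cvtColor(d['img'][230:360,245:350],cv2.COLOR_RGB2GRAY).astype(int)
for n,I in(('mouth',old),('now',new)):
    print(n); 
    for u in(288,290,292,294): print(u,'near v300-340',I[70:112:2,u-245].tolist())
    for u in(300,302,304,306): print(u,'far v250-282',I[22:54:2,u-245].tolist())
E
```

```text
pos [518.6 196.4 173.1] tool y deg -157.94 tilt [-2.e-04  9.e-04 -1.e+00] clk 17.5 w -0.2 F [-0.9 -0.4  0.3] j [ 0.65  0.28 -0.2  -0.   -1.09 -0.27]
shift cm [ 0.2   0.2  17.31]
40 [[291.1, 331.9], [303.0, 268.0]] barrel ends [[294.5, 313.6], [300.4, 282.2]] w [[281.3, 258.9], [281.9, 103.2]]
51 [[291.2, 327.7], [303.2, 264.0]] barrel ends [[294.6, 309.5], [300.5, 278.2]] w [[281.4, 263.4], [282.1, 102.7]]
62 [[291.3, 323.5], [303.3, 260.0]] barrel ends [[294.8, 305.3], [300.7, 274.1]] w [[281.4, 268.1], [282.2, 102.2]]
mouth
288 near v300-340 [52, 68, 116, 118, 120, 46, 37, 43, 54, 56, 76, 120, 128, 144, 142, 133, 118, 116, 116, 118, 123]
290 near v300-340 [74, 76, 53, 53, 70, 81, 67, 78, 86, 92, 93, 119, 118, 138, 141, 137, 119, 121, 117, 119, 120]
292 near v300-340 [80, 52, 72, 85, 90, 93, 96, 97, 100, 98, 107, 119, 115, 125, 144, 139, 116, 120, 119, 117, 120]
294 near v300-340 [84, 50, 98, 99, 100, 101, 106, 102, 98, 99, 98, 108, 117, 130, 141, 144, 117, 117, 113, 117, 116]
300 far v250-282 [116, 114, 122, 128, 129, 124, 151, 163, 180, 62, 65, 66, 69, 69, 68, 68]
302 far v250-282
[... 400 characters left out ...]
60, 59, 58, 80, 52, 57, 38, 38, 50, 54, 99, 99, 98, 106, 121, 119, 119, 117, 119, 120]
292 near v300-340 [64, 67, 64, 70, 82, 47, 98, 100, 62, 69, 93, 100, 102, 102, 97, 112, 117, 119, 120, 120, 117]
294 near v300-340 [68, 67, 68, 67, 82, 50, 104, 104, 108, 101, 97, 95, 92, 98, 107, 113, 111, 116, 116, 116, 120]
300 far v250-282 [114, 113, 126, 126, 139, 130, 138, 101, 62, 61, 126, 189, 188, 94, 71, 63]
302 far v250-282 [116, 102, 113, 122, 132, 142, 134, 196, 210, 214, 223, 220, 221, 144, 112, 100]
304 far v250-282 [117, 104, 116, 128, 132, 140, 132, 216, 203, 200, 200, 185, 114, 144, 143, 146]
306 far v250-282 [115, 115, 119, 131, 138, 126, 126, 170, 194, 148, 145, 141, 144, 143, 130, 113]
```

Both axle ends dropped 8 px in the scene view, and 22 mm predicts 8.2 px. Dark nose pixels now lie over the near axle at (289,316), so the jaw is shut. The robot is clear, so I'll hand in.

```bash
python3 -c "
from bench import arm
print(arm.job_done())"
```

```text
the job is handed in; nothing more can be done
None
```

The roller is pressed home in both forks of the carrier, with the jaw shut over the axle as far as the last images show, and the job was handed in at about 17.5 s with the arm clear; the judge's result was not shown.

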